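# Measuring cups back into their graded dock

### The arm

A 7-joint arm with a two-finger parallel gripper is mounted at the origin on a cart in front of the work surface, level with it; the furniture and walls round the work are solid. World frame = base frame: x ahead of the robot, y to its left, z up, the work surface at z = 0. Lengths are in m, angles in degrees, forces in N, time in s.
With the tool pointing down it reaches from about 0.425 to 0.975 m from the base axis. Payload 16.7 kg.
Tool frame: the origin (TCP) lies on the centre line of the jaws, within the pads' length; the fingertips stand 8 mm ahead of it and the grasp point (between the pads) lies 11 mm behind it; z points along the fingers, y is the line along which they close (so a half turn about z gives the same grasp; the last joint's range is limited). The gripper opens to 85 mm and grips with 20 to 120 N. Pads are 22 mm wide; open, the fingers measure 114 mm over their backs; the gripper's body (76 mm by 85 mm) begins 54 mm behind the grasp point. The pads swing forward as they close: fully open they stand 13 mm farther back than shut.
Start: joints at [56.751, 24.414, 4.234, 92.017, -1.954, 63.644, -3.845], TCP at [0.282, -0.613, 0.239] pointing down, gripper open.
Joint ranges: [-163.25, 163.25], [-28.42, 122.38], [-70.27, 78.77], [12.13, 141.07], [-58.53, 238.53], [9.26, 117.41], [-156.51, 156.51]. Speed limits (degrees/s): [108.29, 108.29, 136.94, 136.94, 172.46, 172.46, 172.46].

### API

Orientations are given as a 3x3 rotation matrix whose columns are the frame's x, y, z axes.
In Python, from cell import readout, imaging, order gives the robot as it stands.
- The arm moves only by the shell command python3 -m creep 'ROWS' [FORCE]. ROWS is JSON, a list of rows, each a list of 3 entries, a list of its own where there are three numbers: the turn, a rotation vector about the tool's x, y, z in degrees, then the shift along the tool's x, y, z in mm, then the opening, from 0 (shut) to 1 (fully open). A call has exactly 10 rows; each row is the pose to reach, as a shift and turn from the pose commanded when the call began, along the tool's axes at that moment; what a row does not reach only later rows make up. A row lasts 1/10 s, in which the tool goes at most 50 mm and 8.59 degrees, less where a joint would pass 70% of its speed; a pose out of reach is approached as far as the arm can. A call with a gripper value outside its range is refused whole. The fingers move at their own pace and stop on an object; FORCE is the grip in N (left out, the last holds). Time passes only in rows, so rows that repeat a pose let the fingers close, or fill a call up. It gives the time, the measured TCP pose, the force, the opening and the grip force at its end, in the units of the state.
- readout.observe(): the state, without advancing time (a new reading comes with each control period).
- imaging.read_camera(name): name is "side" or "top" or "wrist"; returns a dict with "frame" (480x640x3 uint8, red, green, blue), "camera_matrix" (3x3 intrinsics, pixels), "extrinsics" (4x4, takes a point from world to camera coordinates). Camera axes: x right, y down, z forward; pixel columns grow to the right and rows downward; lengths in m; the calibration is good to about 2 mm. A picture is of the moment at which its call begins. There is no depth.
- order.job_done(): hands the job in; it is judged then, once.
The state is a dict: "time_s": time; "joint_pos": joint angles; "qvel": joint speeds; "effort": joint torques, N m; "ee_pos": TCP position; "tool_rot": TCP orientation; "ft_force": force on the tool from outside, world axes, zero at the start; "torque": the same for the moment, N m; "width": opening from 0.0 (shut) to 1.0 (fully open); "grasp_force": force on a finger pad.
Only numpy, scipy, OpenCV 4.12 (cv2) and the standard library are available. Lean on these libraries where they do the work, as an engineer would, in place of code of your own. Each camera call takes 0.05 s, during which the arm holds its last target. There are 200 camera calls.

### The job

Put the four steel measuring cups back into the wooden dock in order of size, each sitting upright on the floor of the well made for it, with its handle pointing straight out over the dock's front edge, away from the upright back. Do not knock over the pepper mill or the salt shaker.

Things in the scene. Friction and masses are not known exactly. Their poses are not given: they have to be found in the camera images.
- cup_64: largest of four plain steel measuring cups, 64 mm across, 56 mm tall, up to 150 g, upright in any of four places. Origin: centre of its underside, z up. Level strap handle, 12 mm wide, 6 mm thick, along own -x, from 32 to 94 mm from the cup's axis, mid-height 50 mm above the underside; it starts within 0.6 rad of pointing at world -x. Carried by the handle, pinched 67 mm from the axis
- cup_54: second largest of four plain steel measuring cups, 54 mm across, 46 mm tall, up to 150 g, upright in any of four places. Origin: centre of its underside, z up. Level strap handle, 12 mm wide, 6 mm thick, along own -x, from 27 to 89 mm from the cup's axis, mid-height 40 mm above the underside; it starts within 0.6 rad of pointing at world -x. Carried by the handle, pinched 62 mm from the axis
- cup_44: second smallest of four plain steel measuring cups, 44 mm across, 38 mm tall, up to 150 g, upright in any of four places. Origin: centre of its underside, z up. Level strap handle, 12 mm wide, 6 mm thick, along own -x, from 22 to 84 mm from the cup's axis, mid-height 32 mm above the underside; it starts within 0.6 rad of pointing at world -x. Carried by the handle, pinched 57 mm from the axis
- cup_34: smallest of four plain steel measuring cups, 34 mm across, 30 mm tall, up to 150 g, upright in any of four places. Origin: centre of its underside, z up. Level strap handle, 12 mm wide, 6 mm thick, along own -x, from 17 to 79 mm from the cup's axis, mid-height 24 mm above the underside; it starts within 0.6 rad of pointing at world -x. Carried by the handle, pinched 52 mm from the axis
- well_64: largest of four round wells in the wooden dock, 71 mm across, 3 mm chamfer, for the 64 mm cup. Origin: centre of its black rubber floor, 12 mm above the worktop and 10 mm below the dock's top. z up; own -x points to the dock's open front edge, 41.5 mm from the well's axis. The fixed dock is a pale board 316 mm long, 83 mm deep, 22 mm high, with an upright back 66 mm high oppopoint the front.
- well_54: second largest of four round wells in the wooden dock, 61 mm across, 3 mm chamfer, for the 54 mm cup. Origin: centre of its black rubber floor, 12 mm above the worktop and 10 mm below the dock's top. z up; own -x points to the dock's open front edge, 36.5 mm from the well's axis. The wells run along the dock in order of size, largest at own +y, with 30 mm between seated cups.
- well_44: second smallest of four round wells in the wooden dock, 51 mm across, 3 mm chamfer, for the 44 mm cup. Origin: centre of its black rubber floor, 12 mm above the worktop and 10 mm below the dock's top. z up; own -x points to the dock's open front edge, 31.5 mm from the well's axis. The upright back of the dock leaves a seated cup's handle room only over the front edge.
- well_34: smallest of four round wells in the wooden dock, 41 mm across, 3 mm chamfer, for the 34 mm cup. Origin: centre of its black rubber floor, 12 mm above the worktop and 10 mm below the dock's top. z up; own -x points to the dock's open front edge, 26.5 mm from the well's axis. The next larger cup does not go into a well.
- pepper_mill: turned brown wooden pepper mill with a crank on top, 49 x 65 x 135 mm, standing loose among the things behind the cups. Origin: its underside; own z up
- salt_shaker: glass salt shaker with a grey domed top, 44 mm across and 90 mm tall, standing loose behind the cups and the dock. Origin: centre of its underside; own z up

How it is judged (in metres and radians):
At the end, for the whole second after the job is handed in: Each cup is in the well of its own size: its centre within 8 mm of the well's axis, its underside within 4 mm of the dark rubber floor, upright within 0.1 rad, handle over the front edge within 0.35 rad of square to it, at rest and released (horizontal distance between cup_64 and well_64 below 0.008 m and z of cup_64 in the frame of well_64 between -0.004 and 0.004 m and angle between each of cup_64, cup_54, cup_44, cup_34's own z axis and vertical below 0.1 rad and angle between the x axis of cup_64 and the x axis of well_64, either way round below 0.35 rad and linear speed of each of cup_64, cup_54, cup_44, cup_34 below 0.02 m/s and horizontal distance between cup_54 and well_54 below 0.008 m and z of cup_54 in the frame of well_54 between -0.004 and 0.004 m and angle between the x axis of cup_54 and the x axis of well_54, either way round below 0.35 rad and horizontal distance between cup_44 and well_44 below 0.008 m and z of cup_44 in the frame of well_44 between -0.004 and 0.004 m and angle between the x axis of cup_44 and the x axis of well_44, either way round below 0.35 rad and horizontal distance between cup_34 and well_34 below 0.008 m and z of cup_34 in the frame of well_34 between -0.004 and 0.004 m and angle between the x axis of cup_34 and the x axis of well_34, either way round below 0.35 rad); the robot touches nothing.
It fails at once if the pepper mill is knocked over (angle between pepper_mill's own z axis and vertical above 0.6 rad).
It fails at once if the salt shaker is knocked over (angle between salt_shaker's own z axis and vertical above 0.6 rad).
It also fails if it takes over 120 s, if anything falls off the work surface, if the arm or the gripper's body presses on something with over 40 N, if the wrist force passes 120 N, or if a joint passes its speed limit or range.

## Working session

There is one attempt and no reset: what is moved stays moved. The work goes in short steps, Python scripts to look and compute and a shell command to move; the robot and the scene stay as the last step left them, time stands still between calls to the robot, and variables do not carry over. Pictures are saved under pics/ and viewed, at most 14 in all, crops included, and the job is handed in when it is done.

```bash
mkdir -p pics; ls
python3 - <<'E'
from cell import readout, imaging
import cv2,json,numpy as np
np.set_printoptions(precision=4,suppress=True)
s=readout.observe(); print(s['time_s'],s['ee_pos'],s['tool_rot'],s['width'])
for n in ('top','side'):
    c=imaging.read_camera(n); cv2.imwrite(f'pics/{n}0.png',c['frame'][:,:,::-1])
    print(n,np.array(c['camera_matrix']),np.array(c['extrinsics']))
    np.savez(n+'.npz',K=c['camera_matrix'],T=c['extrinsics'])
E
```

```text
pics
0.0 [ 0.2816 -0.613   0.2386] [[ 0.9087  0.4175 -0.0007]
 [ 0.4175 -0.9087  0.0011]
 [-0.0001 -0.0013 -1.    ]] 1.0009546740046666
top [[541.5584   0.     322.0068]
 [  0.     541.5584 244.7873]
 [  0.       0.       1.    ]] [[-0.0212 -0.9998  0.0028 -0.0058]
 [-0.9757  0.02   -0.2183  0.6096]
 [ 0.2182 -0.0074 -0.9759  1.1676]
 [ 0.      0.      0.      1.    ]]
side [[507.6582   0.     317.9297]
 [  0.     507.6582 244.5117]
 [  0.       0.       1.    ]] [[-0.9845 -0.1752  0.0089  0.6048]
 [-0.0826  0.4182 -0.9046  0.1126]
 [ 0.1548 -0.8913 -0.4261  1.0342]
 [ 0.      0.      0.      1.    ]]
```

View pics/top0.png

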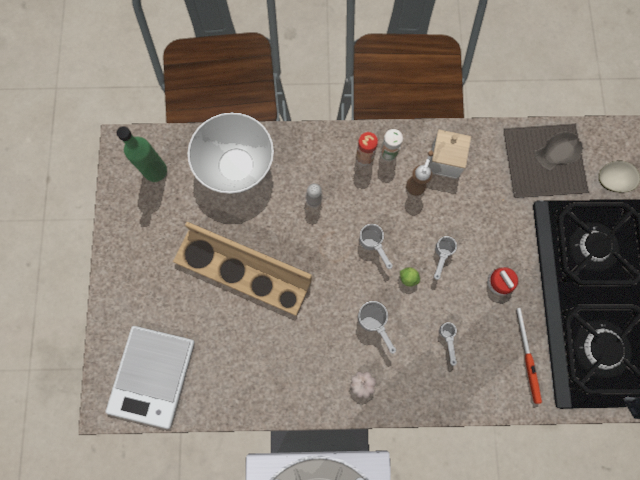

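View pics/side0.png

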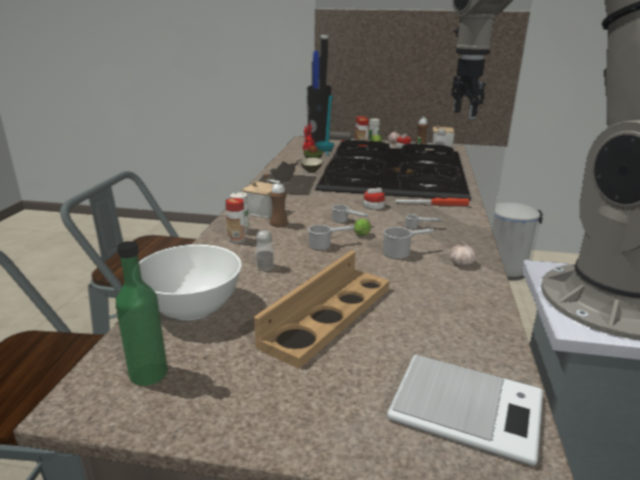

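The top view shows the dock at about (175–310, 225–315). The cups are at (372,237), (446,245), (373,316) and (448,330), with a lime between them and the mill at (420,180). I'll enlarge both areas.

Run:
```python
import cv2
im=cv2.imread('pics/top0.png')
def crop(x,y,w,h,s,n):
    c=cv2.resize(im[y:y+h,x:x+w],None,fx=s,fy=s,interpolation=cv2.INTER_CUBIC)
    for i in range(0,w,10): cv2.putText(c,str(x+i),(i*s,8),0,.3,(0,255,255),1); cv2.line(c,(i*s,0),(i*s,h*s),(0,255,255) ,1) if i%20==0 else 0
    for i in range(0,h,10): cv2.putText(c,str(y+i),(0,i*s),0,.3,(0,255,255),1); cv2.line(c,(0,i*s),(w*s,i*s),(0,255,255),1) if i%20==0 else 0
    cv2.imwrite(n,c)
crop(350,220,120,150,4,'pics/cups.png'); crop(168,222,150,100,5,'pics/dock.png')
```

```text
(no output)
```

View pics/cups.png

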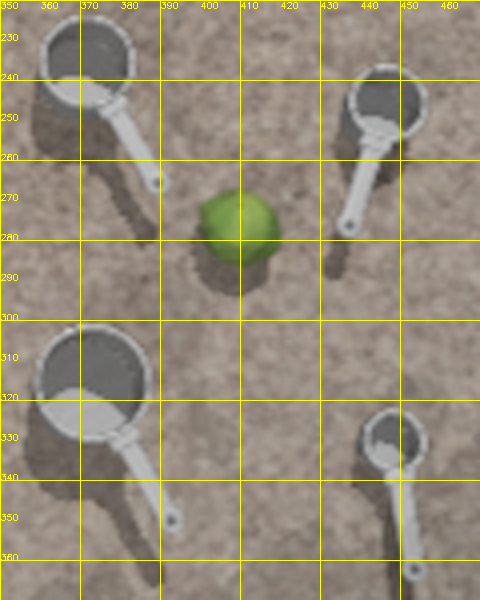

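View pics/dock.png

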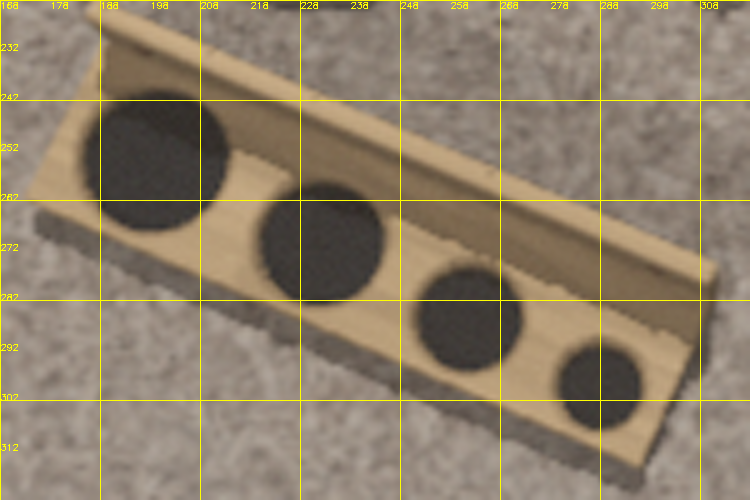

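Readings from the crops, as rim centre and handle hole:

| Cup | Rim centre | Handle hole |
|---|---|---|
| cup_54 | (371.5,235) | (389,265.5) |
| cup_44 | (446.5,245.5) | (437,276) |
| cup_64 | (372.6,315.7) | (392.7,349.7) |
| cup_34 | (448.2,330.2) | (453.2,362) |

The well discs are at crop (155,160), (321,243), (469,319) and (600,387).

```bash
cat > h.py <<'E'
import numpy as np, sys
from scipy.spatial.transform import Rotation as Ro
from scipy.optimize import least_squares
np.set_printoptions(precision=4,suppress=True)
d=np.load('top.npz');K,T=d['K'],d['T']
def unproj(u,v,z,K=K,T=T):
    R,t=T[:3,:3],T[:3,3]; c=-R.T@t; r=R.T@np.linalg.inv(K)@[u,v,1]
    return c+r*(z-c[2])/r[2]
def proj(p,K=K,T=T):
    q=K@(T[:3,:3]@p+T[:3,3]); return q[:2]/q[2]
W={64:(41.5,0),54:(36.5,-89),44:(31.5,-168),34:(26.5,-237)}
H={64:56,54:46,44:38,34:30}; G={64:67,54:62,44:57,34:52}
def go(p,yaw):
    "tool-frame turn (deg) and shift (mm) to TCP p, tool x at yaw deg"
    from cell import readout
    s=readout.observe(); R=np.array(s['tool_rot'])
    Rt=Ro.from_euler('z',yaw,degrees=True).as_matrix()@np.diag([1,-1,-1])
    print('t',s['time_s'],'at',np.array(s['ee_pos']),'w',s['width'],'gf',s['grasp_force'],'F',np.array(s['ft_force']))
    print('turn',Ro.from_matrix(R.T@Rt).as_rotvec(degrees=True).round(1),'shift',(R.T@(np.array(p)-s['ee_pos'])*1000).round(1))
E
python3 - <<'E'
from h import *
import json
px={54:((371.5,235.1),(388.9,265.4)),44:((446.4,245.4),(436.9,275.9)),64:((372.6,315.6),(392.6,349.6)),34:((448.1,330.1),(453.1,361.9))}
P={}
for k,(c,h) in px.items():
    C=unproj(*c,H[k]/1e3);B=unproj(*h,(H[k]-3)/1e3);v=C-B;L=np.hypot(*v[:2]);yaw=np.degrees(np.arctan2(v[1],v[0]))
    g=C[:2]-v[:2]/L*G[k]/1e3
    print(k,C,'L',L,'yaw',yaw,'grasp',g,np.hypot(*g)); P[k]=[*C[:2],yaw]
wp={64:(155,160),54:(321,243),44:(469,319),34:(600,387)}
edge=[(28,203),(150,254),(300,320),(500,407),(641,466)]
f=lambda a:((a[0]+.5)/5-.5+168,(a[1]+.5)/5-.5+222)
E=np.array([unproj(*f(e),.022)[:2] for e in edge])
for zz in (.012,.017):
    D={k:unproj(*f(a),zz)[:2] for k,a in wp.items()}
    def res(q):
        c,s=np.cos(q[2]),np.sin(q[2]); r=[]
        for k in W:
            w=np.array(W[k])/1e3; r+=list(q[:2]+[c*w[0]-s*w[1],s*w[0]+c*w[1]]-D[k])
        return np.r_[r,((E-q[:2])@[c,s])*.7]
    q=least_squares(res,[.5,.35,0]).x
    print(zz,q,np.degrees(q[2]),'res mm',res(q)*1e3)
    c,s=np.cos(q[2]),np.sin(q[2])
    for k in W:
        w=np.array(W[k])/1e3; m=q[:2]+[c*w[0]-s*w[1],s*w[0]+c*w[1]]; g=m-np.array([c,s])*G[k]/1e3
        print(k,m,'tcp',g,np.hypot(*g))
        if zz==.012: P['w%d'%k]=[*m,np.degrees(q[2])]
json.dump(P,open('P.json','w'))
k=44;C=P[k]
print('first: above cup44');a=np.radians(C[2]);go([C[0]-np.cos(a)*.057,C[1]-np.sin(a)*.057,.12],C[2])
E
```

```text
54 [ 0.6349 -0.1345  0.046 ] L 0.08117494130985427 yaw 27.517180587992076 grasp [ 0.5799 -0.1631] 0.602400073408677
44 [ 0.6085 -0.3093  0.038 ] L 0.07583330049080712 yaw -20.382679494613477 grasp [ 0.555  -0.2894] 0.6259837622711197
64 [ 0.4473 -0.1283  0.056 ] L 0.08612921639448577 yaw 28.75594038368716 grasp [ 0.3885 -0.1605] 0.4203902907697913
34 [ 0.4132 -0.301   0.03  ] L 0.07110538990067264 yaw 5.535038103372792 grasp [ 0.3614 -0.3061] 0.47361778380511105
0.012 [ 0.5677  0.2914 -0.426 ] -24.406072664878018 res mm [-0.7811 -0.2965 -0.4818  0.1224 -0.0796  0.1615  0.1015  0.5757 -0.6624
 -0.1373 -0.4753 -0.6259 -0.046 ]
64 [0.6055 0.2743] tcp [0.5445 0.302 ] 0.6226259582444549
54 [0.5642 0.1953] tcp [0.5077 0.2209] 0.5537057297761055
44 [0.527  0.1254] tcp [0.4751 0.149 ] 0.4978938820750528
34 [0.4939 0.0647] tcp [0.4466 0.0861] 0.4548053778732795
0.017 [ 0.5671  0.2907 -0.4261] -24.414510025050703 res mm [-0.3732  0.0577 -0.2506  0.1678 -0.0079 -0.0649  0.0324  0.1114 -0.4768
  0.0549 -0.2751 -0.4152  0.172 ]
64 [0.6049 0.2735] tcp [0.5439 0.3012] 0.6216921631306678
54 [0.5635 0.1945] tcp [0.5071 0.2202] 0.5528014998093767
44 [0.5263 0.1247] tcp [0.4744 0.1482] 0.497032239431165
34 [0.4932 0.0639] tcp [0.4459 0.0854] 0.45399977117337503
first: above cup44
t 0.1 at [ 0.2817 -0.613   0.2387] w 0.9970892594396539 gf 0.0 F [-0.1    -0.5167  0.3889]
turn [-0.1  0.  45.1] shift [ 383.5 -179.7  118.9]
```

The fit is consistent: every handle hole lies 8 mm short of its tip, and the dock residuals are under 0.7 mm. I'm starting with cup_44.

```bash
python3 -m creep '[[[0,0,5],[38,-18,6],0.5],[[0,0,10],[77,-36,15],0.5],[[0,0,15],[115,-54,25],0.5],[[0,0,20],[154,-72,35],0.5],[[0,0,25],[192,-90,45],0.5],[[0,0,30],[230,-108,60],0.5],[[0,0,35],[268,-126,75],0.5],[[0,0,40],[306,-144,90],0.5],[[0,0,45],[345,-162,105],0.5],[[0,0,45],[383.5,-179.7,119],0.5]]' 60
cat >> h.py <<'E'
import json
P=json.load(open('P.json'))
for k,m in {64:(.6051,.2738),54:(.5638,.1948),44:(.5266,.125),34:(.4935,.0642)}.items(): P['w%d'%k]=[*m,-24.4]
def tcp(key,z,g=None,ref=None):
    n=int(str(key).strip('w')); g=g or G[n]; x,y,w=P[str(key)]; a=np.radians(w)
    return [x-np.cos(a)*g/1e3,y-np.sin(a)*g/1e3,z],w
E
python3 -c "
from h import *
go(*tcp(44,.021))"
```

```text
time_s: 1.1
ee_pos: [0.556, -0.2882, 0.1194]
tool_rot: [[0.937, -0.35, -0.001], [-0.35, -0.937, 0.0], [-0.001, 0.0, -1.0]]
ft_force: [0.3, -0.8, -0.4]
width: 0.501
grasp_force: 0.0
t 1.1 at [ 0.556  -0.2882  0.1194] w 0.5010737623902423 gf 0.0 F [ 0.3237 -0.8384 -0.3628]
turn [ 0.   0.  -0.1] shift [-0.4  1.5 98.4]
```

```bash
python3 -m creep '[[[0,0,0],[0,0,25],0.5],[[0,0,0],[0,0,50],0.5],[[0,0,0],[0,0,70],0.5],[[0,0,0],[0,0,85],0.5],[[0,0,0],[0,0,95],0.5],[[0,0,0],[0,0,98.5],0.5],[[0,0,0],[0,0,98.5],0.5],[[0,0,0],[0,0,98.5],0],[[0,0,0],[0,0,98.5],0],[[0,0,0],[0,0,98.5],0]]' 60
python3 - <<'E'
from h import *
from cell import imaging
import cv2
go(*tcp(44,.15))
c=imaging.read_camera('wrist'); cv2.imwrite('pics/w1.png',c['frame'][:,:,::-1])
E
```

```text
time_s: 2.1
ee_pos: [0.5556, -0.29, 0.0225]
tool_rot: [[0.938, -0.347, 0.001], [-0.347, -0.938, -0.0], [0.001, -0.0, -1.0]]
ft_force: [-1.3, 0.5, 2.2]
width: 0.119
grasp_force: 58.4
t 2.1 at [ 0.5556 -0.29    0.0225] w 0.1190886088866304 gf 58.35963785648346 F [-1.2846  0.5358  2.1645]
turn [-0.  -0.1  0.1] shift [  -0.6   -0.3 -127.5]
```

View pics/w1.png

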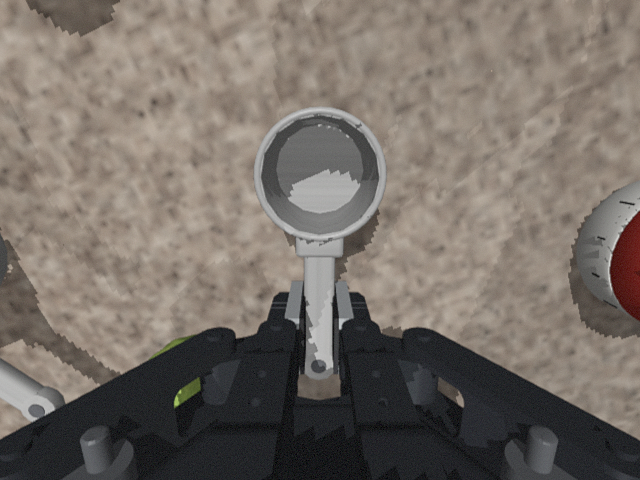

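The wrist view shows the handle pinched squarely and the cup rim centred at (320,173) with a radius of about 65 px. I'll work out the actual pinch distance from that.

```bash
cat >> h.py <<'E'
def held(u,v,up):
    "cup axis in tool frame, rim 'up' m above handle mid (grasp pt 11mm behind tcp)"
    from cell import readout,imaging
    s=readout.observe(); c=imaging.read_camera('wrist')
    R=np.array(s['tool_rot']); p=np.array(s['ee_pos'])
    z=p[2]+.011+up
    q=unproj(u,v,z,np.array(c['camera_matrix']),np.array(c['extrinsics']))
    print('rim in tool mm',R.T@(q-p)*1e3, 'world',q)
E
python3 - <<'E'
from h import *
held(320,173,.0045)
E
python3 -m creep '[[[0,0,0],[0,0,-15],0],[[0,0,0],[0,0,-35],0],[[0,0,0],[0,0,-60],0],[[0,0,0],[0,0,-85],0],[[0,0,0],[0,0,-105],0],[[0,0,0],[0,0,-120],0],[[0,0,0],[0,0,-127],0],[[0,0,0],[0,0,-127],0],[[0,0,0],[0,0,-127],0],[[0,0,0],[0,0,-127],0]]' 60
python3 -c "
from h import *
go(*tcp('w44',.15))"
```

```text
rim in tool mm [ 57.687   -0.4971 -15.4482] world [ 0.6099 -0.3096  0.0379]
time_s: 3.2
ee_pos: [0.5548, -0.2897, 0.1478]
tool_rot: [[0.938, -0.347, -0.002], [-0.347, -0.938, 0.001], [-0.002, -0.0, -1.0]]
ft_force: [-0.1, 0.6, -0.0]
width: 0.121
grasp_force: 58.4
t 3.2 at [ 0.5548 -0.2897  0.1478] w 0.12054941604877975 gf 58.39386463165283 F [-0.135   0.5566 -0.0021]
turn [-0.   0.1  4.1] shift [-227.3 -383.1   -1.8]
```

```bash
python3 -m creep '[[[0,0,0],[-12,-20,0],0],[[0,0,1],[-35,-59,0],0],[[0,0,1],[-61,-102,0],0],[[0,0,2],[-87,-146,0],0],[[0,0,2],[-113,-190,0],0],[[0,0,3],[-139,-234,0],0],[[0,0,3],[-165,-278,0],0],[[0,0,4],[-190,-320,0],0],[[0,0,4],[-212,-357,0],0],[[0,0,4],[-227,-383,0],0]]' 60
python3 -c "
from h import *
go(*tcp('w44',.15,57.7))"
```

```text
time_s: 4.2
ee_pos: [0.474, 0.1514, 0.1483]
tool_rot: [[0.912, -0.409, -0.001], [-0.409, -0.912, 0.0], [-0.001, 0.0, -1.0]]
ft_force: [0.2, -0.0, 0.6]
width: 0.122
grasp_force: 58.5
t 4.2 at [0.474  0.1514 0.1483] w 0.12195585966266602 gf 58.466137647628784 F [ 0.1547 -0.0377  0.5918]
turn [0.  0.1 0.2] shift [ 1.1  2.3 -1.7]
```

Run:
```python
from h import *
go(*tcp('w44',.033,57.7))
from cell import imaging
import cv2
c=imaging.read_camera('top'); im=c['frame'][:,:,::-1]
cv2.imwrite('pics/t2.png',cv2.resize(im[205:335,160:360],None,fx=4,fy=4,interpolation=cv2.INTER_CUBIC))
```

```text
t 4.2 at [0.474  0.1514 0.1483] w 0.12195585966266602 gf 58.466137647628784 F [ 0.1547 -0.0377  0.5918]
turn [0.  0.1 0.2] shift [  1.2   2.3 115.3]
```

View pics/t2.png

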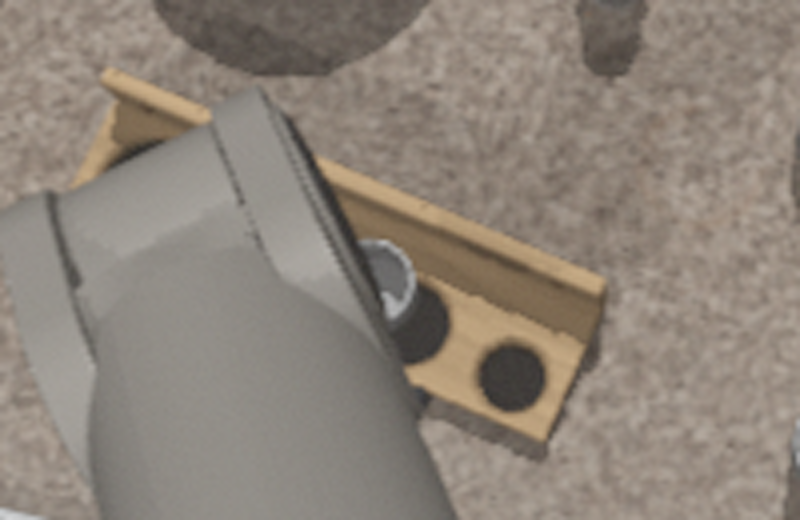

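Only the cup edge shows past the arm, at about (390,280) in the crop, so the wrist camera has to serve as the check. I'll descend partway and look there.

```bash
python3 -m creep '[[[0,0,0],[0.5,1,15],0],[[0,0,0],[0.5,1,35],0],[[0,0,0],[0.5,1,55],0],[[0,0,0],[0.5,1,70],0],[[0,0,0],[0.5,1,80],0],[[0,0,0],[0.5,1,83],0],[[0,0,0],[0.5,1,83],0],[[0,0,0],[0.5,1,83],0],[[0,0,0],[0.5,1,83],0],[[0,0,0],[0.5,1,83],0]]' 60
python3 - <<'E'
from h import *
from cell import imaging
import cv2
go(*tcp('w44',.0345,57.7))
c=imaging.read_camera('wrist'); cv2.imwrite('pics/w2.png',c['frame'][:,:,::-1])
E
```

```text
time_s: 5.25
ee_pos: [0.4757, 0.1471, 0.0664]
tool_rot: [[0.911, -0.412, 0.001], [-0.412, -0.911, 0.0], [0.001, -0.001, -1.0]]
ft_force: [-0.3, -0.4, -0.1]
width: 0.115
grasp_force: 58.5
t 5.25 at [0.4757 0.1471 0.0664] w 0.11530137892101343 gf 58.482003808021545 F [-0.2885 -0.4313 -0.1352]
turn [-0.  -0.   0.1] shift [-2.3 -0.9 31.9]
```

View pics/w2.png

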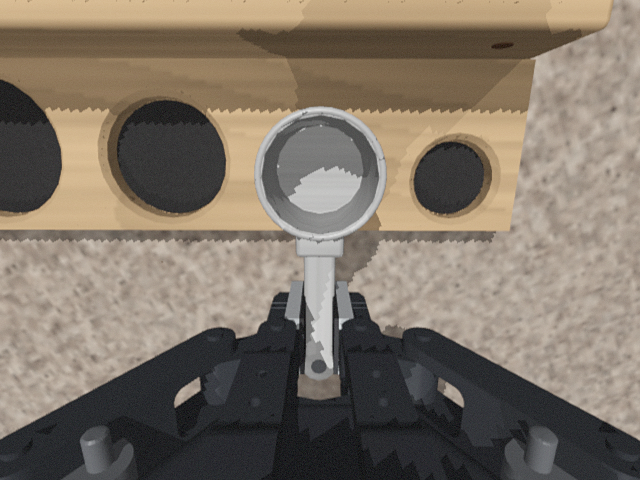

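The cup is held level above its well. The chamfer circles of the neighbouring wells are visible, well_34 centred at about (454,177) and well_54 at about (165,157). I'll cross-check the dock pose with them.

Run:
```python
from h import *
from cell import readout,imaging
s=readout.observe();c=imaging.read_camera('wrist');K2,T2=np.array(c['camera_matrix']),np.array(c['extrinsics'])
for k,uv in {34:(454,177),54:(165,157)}.items(): print(k,unproj(*uv,.022,K2,T2),P['w%d'%k])
print('pred w44 px',proj(np.array([*P['w44'][:2],.022]),K2,T2), 'floor34 pred',proj(np.array([*P['w34'][:2],.012]),K2,T2),'floor54',proj(np.array([*P['w54'][:2],.012]),K2,T2))
held(320,173,.0045)
go(*tcp('w44',.0345,57.7))
```

```text
34 [0.4936 0.0633 0.022 ] [0.4935, 0.0642, -24.4]
54 [0.5638 0.194  0.022 ] [0.5638, 0.1948, -24.4]
pred w44 px [318.7866 167.8932] floor34 pred [445.5706 176.2157] floor54 [171.7344 156.9641]
rim in tool mm [ 57.6097  -0.4837 -15.4776] world [0.5283 0.1237 0.0817]
t 5.4 at [0.4756 0.147  0.0661] w 0.12164380787474947 gf 58.48197162151337 F [-0.2186 -0.0103 -0.7655]
turn [-0.  -0.   0.1] shift [-2.1 -1.  31.6]
```

Cameras agree to within 1 mm. I'll correct by (-2,-0.7) mm and lower.

```bash
python3 -m creep '[[[0,0,0],[-2,-0.7,4],0],[[0,0,0],[-2,-0.7,9],0],[[0,0,0],[-2,-0.7,14],0],[[0,0,0],[-2,-0.7,19],0],[[0,0,0],[-2,-0.7,24],0],[[0,0,0],[-2,-0.7,27],0],[[0,0,0],[-2,-0.7,29],0],[[0,0,0],[-2,-0.7,31],0],[[0,0,0],[-2,-0.7,31],0],[[0,0,0],[-2,-0.7,31],0]]' 60
python3 -c "
from h import *
go(*tcp('w44',.0345,57.7))"
```

```text
time_s: 6.4
ee_pos: [0.4741, 0.1485, 0.035]
tool_rot: [[0.911, -0.412, 0.0], [-0.412, -0.911, 0.0], [0.0, -0.0, -1.0]]
ft_force: [-0.1, -0.2, -0.3]
width: 0.122
grasp_force: 58.5
t 6.4 at [0.4741 0.1485 0.035 ] w 0.12181433544523801 gf 58.51677417755127 F [-0.1165 -0.238  -0.2928]
turn [-0.  -0.   0.1] shift [-0.1 -0.3  0.5]
```

Opening to release, then lifting straight up.

```bash
python3 -m creep '[[[0,0,0],[0,0,0.5],0],[[0,0,0],[0,0,0.5],0.4],[[0,0,0],[0,0,0.5],0.4],[[0,0,0],[0,0,0.5],0.4],[[0,0,0],[0,0,0.5],0.4],[[0,0,0],[0,0,-20],0.4],[[0,0,0],[0,0,-45],0.4],[[0,0,0],[0,0,-75],0.4],[[0,0,0],[0,0,-105],0.4],[[0,0,0],[0,0,-115],0.4]]' 60
python3 - <<'E'
from h import *
from cell import imaging
import cv2
go(*tcp(34,.13))
c=imaging.read_camera('wrist'); cv2.imwrite('pics/w3.png',c['frame'][:,:,::-1])
E
```

```text
time_s: 7.4
ee_pos: [0.475, 0.1489, 0.1526]
tool_rot: [[0.911, -0.412, 0.003], [-0.412, -0.911, 0.001], [0.002, -0.003, -1.0]]
ft_force: [-0.6, 0.6, -0.1]
width: 0.407
grasp_force: 0.0
t 7.4 at [0.475  0.1489 0.1526] w 0.4070953188362421 gf 0.0 F [-0.571   0.6365 -0.0962]
turn [ -0.1  -0.2 -29.9] shift [ 83.9 461.4  21.5]
```

View pics/w3.png

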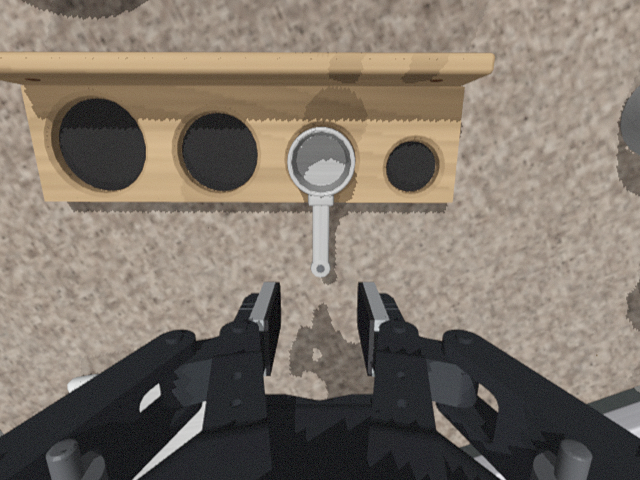

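cup_44 is seated at (321,162), with its handle square to the front. cup_34 is next.

```bash
python3 -m creep '[[[0,0,-3],[5,22,0],0.4],[[0,0,-7],[12,65,0],0.4],[[0,0,-11],[20,113,0],0.4],[[0,0,-15],[29,161,0],0.4],[[0,0,-19],[38,210,2],0.4],[[0,0,-23],[47,258,5],0.4],[[0,0,-27],[56,306,8],0.4],[[0,0,-30],[65,355,12],0.4],[[0,0,-30],[75,410,16],0.4],[[0,0,-30],[84,461,20],0.4]]' 60
python3 -c "
from h import *
go(*tcp(34,.06))"
```

```text
time_s: 8.45
ee_pos: [0.3613, -0.3002, 0.1295]
tool_rot: [[0.995, 0.099, -0.001], [0.099, -0.995, 0.0], [-0.001, -0.0, -1.0]]
ft_force: [1.9, 0.1, 0.8]
width: 0.405
grasp_force: 0.0
t 8.45 at [ 0.3613 -0.3002  0.1295] w 0.4047529707351721 gf 0.0 F [1.9232 0.1049 0.7646]
turn [-0.   0.   0.2] shift [-0.4  5.8 69.5]
```

```bash
python3 -m creep '[[[0,0,0],[0,0,0],0.4],[[0,0,0],[0,0,10],0.4],[[0,0,0],[0,0,30],0.4],[[0,0,0],[0,0,50],0.4],[[0,0,0],[0,0,65],0.4],[[0,0,0],[0,0,70],0.4],[[0,0,0],[0,0,70],0.4],[[0,0,0],[0,0,70],0.4],[[0,0,0],[0,0,70],0.4],[[0,0,0],[0,0,70],0.4]]' 60
python3 -c "
from h import *
go(*tcp(34,.0135))"
```

```text
time_s: 9.45
ee_pos: [0.3629, -0.2986, 0.061]
tool_rot: [[0.995, 0.099, 0.001], [0.099, -0.995, -0.0], [0.001, 0.001, -1.0]]
ft_force: [0.1, -0.3, -0.2]
width: 0.401
grasp_force: 0.0
t 9.45 at [ 0.3629 -0.2986  0.061 ] w 0.40095934923675836 gf 0.0 F [ 0.1275 -0.2552 -0.157 ]
turn [ 0.  -0.1  0.1] shift [-2.3  7.2 47.5]
```

```bash
python3 -m creep '[[[0,0,0],[-2,7,0],0.4],[[0,0,0],[-2,7,0],0.4],[[0,0,0],[-2,7,12],0.4],[[0,0,0],[-2,7,25],0.4],[[0,0,0],[-2,7,37],0.4],[[0,0,0],[-2,7,44],0.4],[[0,0,0],[-2,7,47],0.4],[[0,0,0],[-2,7,47],0.4],[[0,0,0],[-2,7,47],0.4],[[0,0,0],[-2,7,47],0.4]]' 60
python3 - <<'E'
from h import *
from cell import imaging
import cv2
go(*tcp(34,.0135))
c=imaging.read_camera('wrist'); cv2.imwrite('pics/w4.png',c['frame'][:,:,::-1])
E
```

```text
time_s: 10.45
ee_pos: [0.3615, -0.3058, 0.0138]
tool_rot: [[0.995, 0.099, 0.001], [0.099, -0.995, -0.0], [0.001, 0.0, -1.0]]
ft_force: [-0.2, -0.2, -0.6]
width: 0.4
grasp_force: 0.0
t 10.45 at [ 0.3615 -0.3058  0.0138] w 0.40043168924144634 gf 0.0 F [-0.177  -0.217  -0.6091]
turn [ 0.  -0.   0.1] shift [-0.1  0.2  0.3]
```

```bash
python3 -m creep '[[[0,0,0],[0,0,0],0],[[0,0,0],[0,0,0],0],[[0,0,0],[0,0,0],0],[[0,0,0],[0,0,0],0],[[0,0,0],[0,0,-15],0],[[0,0,0],[0,0,-40],0],[[0,0,0],[0,0,-70],0],[[0,0,0],[0,0,-100],0],[[0,0,0],[0,0,-115],0],[[0,0,0],[0,0,-116],0]]' 60
python3 - <<'E'
from h import *
from cell import imaging
import cv2
go(*tcp('w34',.13))
c=imaging.read_camera('wrist'); f=c['frame'][:,:,::-1]; cv2.imwrite('pics/w5.png',f)
print(cv2.HoughCircles(cv2.GaussianBlur(cv2.cvtColor(f,6)[:260],(5,5),1),cv2.HOUGH_GRADIENT,1,60,param1=100,param2=30,minRadius=35,maxRadius=110))
E
```

```text
time_s: 11.5
ee_pos: [0.3622, -0.3062, 0.1313]
tool_rot: [[0.995, 0.099, 0.003], [0.099, -0.995, -0.002], [0.003, 0.002, -1.0]]
ft_force: [-0.0, 0.5, -0.2]
width: 0.121
grasp_force: 58.3
t 11.5 at [ 0.3622 -0.3062  0.1313] w 0.12100098160729726 gf 58.28681230545044 F [-0.0017  0.5499 -0.2145]
turn [ 0.1 -0.2 30.1] shift [ 122.3 -381.7    0.9]
[[[321.5 190.5  51.6]
  [ 27.5  90.5  52.8]
  [573.5  10.5  36.6]]]
```

View pics/w5.png

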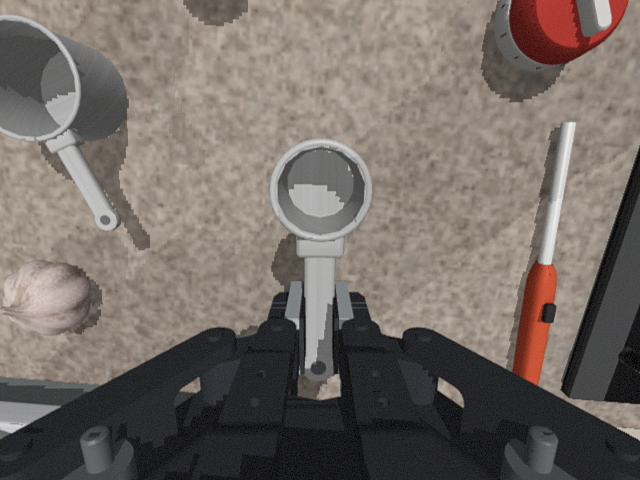

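cup_34 is lifted with its rim centred at (321,190), and the Hough circle fit agrees. Carrying it to its well.

```bash
python3 -c "
from h import *
held(321.2,190.5,.0045)"
python3 -m creep '[[[0,0,3],[5,-17,-4],0],[[0,0,7],[15,-48,-8],0],[[0,0,11],[28,-87,-8],0],[[0,0,15],[41,-128,-8],0],[[0,0,19],[54,-169,-8],0],[[0,0,23],[67,-210,-8],0],[[0,0,27],[80,-250,-8],0],[[0,0,30],[93,-290,-8],0],[[0,0,30],[106,-331,-5],0],[[0,0,30],[118,-368,-2],0]]' 60
python3 -m creep '[[[0,0,0],[4,-13,0],0],[[0,0,0],[4,-13,0],0],[[0,0,0],[4,-13,10],0],[[0,0,0],[4,-13,30],0],[[0,0,0],[4,-13,45],0],[[0,0,0],[4,-13,55],0],[[0,0,0],[4,-13,60],0],[[0,0,0],[4,-13,60],0],[[0,0,0],[4,-13,60],0],[[0,0,0],[4,-13,60],0]]' 60
python3 -c "
from h import *
go(*tcp('w34',.0258))"
```

```text
rim in tool mm [ 52.127   -0.1829 -15.4128] world [ 0.4135 -0.3005  0.1457]
time_s: 12.6
ee_pos: [0.4418, 0.0742, 0.1303]
tool_rot: [[0.911, -0.411, -0.002], [-0.411, -0.911, -0.0], [-0.001, 0.001, -1.0]]
ft_force: [0.7, -0.7, -0.7]
width: 0.12
grasp_force: 58.3
time_s: 13.6
ee_pos: [0.4516, 0.0824, 0.072]
tool_rot: [[0.911, -0.412, 0.001], [-0.412, -0.911, 0.0], [0.001, -0.001, -1.0]]
ft_force: [-0.3, -0.3, -0.5]
width: 0.126
grasp_force: 58.4
t 13.6 at [0.4516 0.0824 0.072 ] w 0.12555275565027424 gf 58.3716756105423 F [-0.2996 -0.3273 -0.4878]
turn [-0.  -0.   0.1] shift [-6.4 -0.7 46.2]
```

```bash
python3 -m creep '[[[0,0,0],[-6.4,-0.4,0],0],[[0,0,0],[-6.4,-0.4,6],0],[[0,0,0],[-6.4,-0.4,14],0],[[0,0,0],[-6.4,-0.4,22],0],[[0,0,0],[-6.4,-0.4,26],0],[[0,0,0],[-6.4,-0.4,29],0],[[0,0,0],[-6.4,-0.4,30],0],[[0,0,0],[-6.4,-0.4,30],0],[[0,0,0],[-6.4,-0.4,30],0],[[0,0,0],[-6.4,-0.4,30],0]]' 60
python3 -c "
from h import *
go(*tcp('w34',.0258))"
```

```text
time_s: 14.6
ee_pos: [0.4457, 0.0854, 0.0416]
tool_rot: [[0.911, -0.412, 0.0], [-0.412, -0.911, 0.0], [0.0, -0.0, -1.0]]
ft_force: [0.5, 0.8, -0.1]
width: 0.125
grasp_force: 58.4
t 14.6 at [0.4457 0.0854 0.0416] w 0.1251074888224445 gf 58.37137699127197 F [ 0.5021  0.7856 -0.0989]
turn [-0.  -0.   0.1] shift [ 0.3 -0.4 15.8]
```

Aligned. Lower, then release and lift.

```bash
python3 -m creep '[[[0,0,0],[0.2,-0.2,3],0],[[0,0,0],[0.2,-0.2,6],0],[[0,0,0],[0.2,-0.2,9],0],[[0,0,0],[0.2,-0.2,12],0],[[0,0,0],[0.2,-0.2,14],0],[[0,0,0],[0.2,-0.2,15.5],0],[[0,0,0],[0.2,-0.2,15.5],0],[[0,0,0],[0.2,-0.2,15.5],0],[[0,0,0],[0.2,-0.2,15.5],0],[[0,0,0],[0.2,-0.2,15.5],0]]' 60
python3 -m creep '[[[0,0,0],[0,0,0],0.35],[[0,0,0],[0,0,0],0.35],[[0,0,0],[0,0,0],0.35],[[0,0,0],[0,0,0],0.35],[[0,0,0],[0,0,-5],0.35],[[0,0,0],[0,0,-20],0.35],[[0,0,0],[0,0,-45],0.35],[[0,0,0],[0,0,-75],0.35],[[0,0,0],[0,0,-105],0.35],[[0,0,0],[0,0,-125],0.35]]' 60
python3 - <<'E'
from h import *
from cell import imaging
import cv2
go(*tcp(64,.12,62))
c=imaging.read_camera('wrist'); f=c['frame'][:,:,::-1]; cv2.imwrite('pics/w6.png',f)
E
```

```text
time_s: 15.6
ee_pos: [0.4459, 0.0855, 0.0261]
tool_rot: [[0.911, -0.412, 0.0], [-0.412, -0.911, 0.0], [0.0, -0.0, -1.0]]
ft_force: [0.2, -0.7, -0.7]
width: 0.124
grasp_force: 58.4
time_s: 16.6
ee_pos: [0.4463, 0.0856, 0.1533]
tool_rot: [[0.911, -0.412, 0.002], [-0.412, -0.911, 0.001], [0.001, -0.001, -1.0]]
ft_force: [-0.6, 0.3, -1.0]
width: 0.353
grasp_force: 0.0
t 16.6 at [0.4463 0.0856 0.1533] w 0.3527941774107458 gf 0.0 F [-0.6227  0.3366 -0.9615]
turn [ -0.   -0.1 -53.1] shift [ 51.7 244.1  33. ]
```

View pics/w6.png

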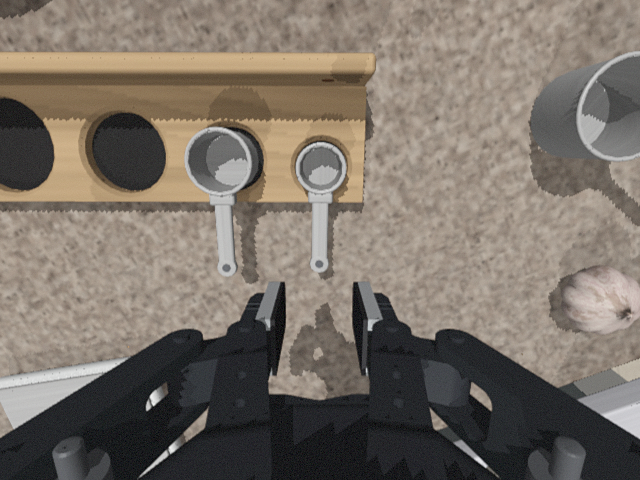

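cup_34 is seated at (320,168), handle square. Next, cup_64, pinched at 62 mm to stay in reach.

```bash
python3 -m creep '[[[0,0,-6],[4,18,0],0.4],[[0,0,-12],[10,46,0],0.4],[[0,0,-18],[16,76,0],0.4],[[0,0,-24],[22,106,2],0.4],[[0,0,-30],[29,136,5],0.4],[[0,0,-36],[35,166,8],0.4],[[0,0,-42],[41,196,12],0.4],[[0,0,-48],[47,222,18],0.4],[[0,0,-53],[51,240,25],0.4],[[0,0,-53],[51.7,244,33],0.4]]' 60
python3 -m creep '[[[0,0,0],[0,0,0],0.4],[[0,0,0],[0,0,0],0.4],[[0,0,0],[0,0,0],0.4],[[0,0,0],[0,0,0],0.4],[[0,0,0],[0,0,5],0.4],[[0,0,0],[0,0,10],0.4],[[0,0,0],[0,0,10],0.4],[[0,0,0],[0,0,10],0.4],[[0,0,0],[0,0,10],0.4],[[0,0,0],[0,0,10],0.4]]' 60
python3 -c "
from h import *
go(*tcp(64,.0395,62))"
```

```text
time_s: 17.65
ee_pos: [0.392, -0.1599, 0.1179]
tool_rot: [[0.878, 0.479, 0.001], [0.479, -0.878, -0.0], [0.0, 0.001, -1.0]]
ft_force: [-0.9, -0.3, -0.4]
width: 0.404
grasp_force: 0.0
time_s: 18.65
ee_pos: [0.3925, -0.1582, 0.108]
tool_rot: [[0.877, 0.48, 0.0], [0.48, -0.877, 0.0], [0.0, 0.0, -1.0]]
ft_force: [0.7, 0.3, 0.3]
width: 0.399
grasp_force: 0.0
t 18.65 at [ 0.3925 -0.1582  0.108 ] w 0.398769434270583 gf 0.0 F [0.6993 0.3281 0.2894]
turn [ 0.  -0.  -0.1] shift [ 0.4  0.2 68.5]
```

```bash
python3 -m creep '[[[0,0,0],[0.4,0,15],0.4],[[0,0,0],[0.4,0,30],0.4],[[0,0,0],[0.4,0,45],0.4],[[0,0,0],[0.4,0,58],0.4],[[0,0,0],[0.4,0,65],0.4],[[0,0,0],[0.4,0,68],0.4],[[0,0,0],[0.4,0,68.5],0.4],[[0,0,0],[0.4,0,68.5],0.4],[[0,0,0],[0.4,0,68.5],0.4],[[0,0,0],[0.4,0,68.5],0.4]]' 60
python3 -c "
from h import *
go(*tcp(64,.0395,62))"
```

```text
time_s: 19.65
ee_pos: [0.3931, -0.158, 0.0398]
tool_rot: [[0.877, 0.48, 0.001], [0.48, -0.877, -0.0], [0.001, 0.0, -1.0]]
ft_force: [0.7, -0.3, -0.4]
width: 0.399
grasp_force: 0.0
t 19.65 at [ 0.3931 -0.158   0.0398] w 0.3990398567439727 gf 0.0 F [ 0.6696 -0.2805 -0.3567]
turn [ 0.  -0.  -0.1] shift [-0.2  0.   0.3]
```

```bash
python3 -m creep '[[[0,0,0],[0,0,0],0],[[0,0,0],[0,0,0],0],[[0,0,0],[0,0,0],0],[[0,0,0],[0,0,0],0],[[0,0,0],[0,0,-15],0],[[0,0,0],[0,0,-40],0],[[0,0,0],[0,0,-70],0],[[0,0,0],[0,0,-100],0],[[0,0,0],[0,0,-120],0],[[0,0,0],[0,0,-130],0]]' 70
python3 - <<'E'
from h import *
from cell import imaging
import cv2
c=imaging.read_camera('wrist'); f=c['frame'][:,:,::-1]; cv2.imwrite('pics/w7.png',f)
r=cv2.HoughCircles(cv2.GaussianBlur(cv2.cvtColor(f,6)[:260],(5,5),1),cv2.HOUGH_GRADIENT,1,60,param1=100,param2=30,minRadius=60,maxRadius=130)
print(r); held(r[0,0,0],r[0,0,1],.0045)
go(*tcp('w64',.17,62))
E
```

```text
time_s: 20.65
ee_pos: [0.3934, -0.158, 0.171]
tool_rot: [[0.877, 0.48, 0.002], [0.48, -0.877, -0.0], [0.002, 0.001, -1.0]]
ft_force: [0.1, 0.4, -1.8]
width: 0.121
grasp_force: 68.2
[[[319.5 158.5  96.1]]]
rim in tool mm [ 63.435   -0.7089 -15.3702] world [ 0.4489 -0.1271  0.1869]
t 20.75 at [ 0.3933 -0.158   0.1701] w 0.12097781789792987 gf 68.23586583137512 F [ 0.2994  0.6997 -2.1621]
turn [ 0.  -0.1 53.1] shift [ 355.8 -326.8    0.3]
```

View pics/w7.png

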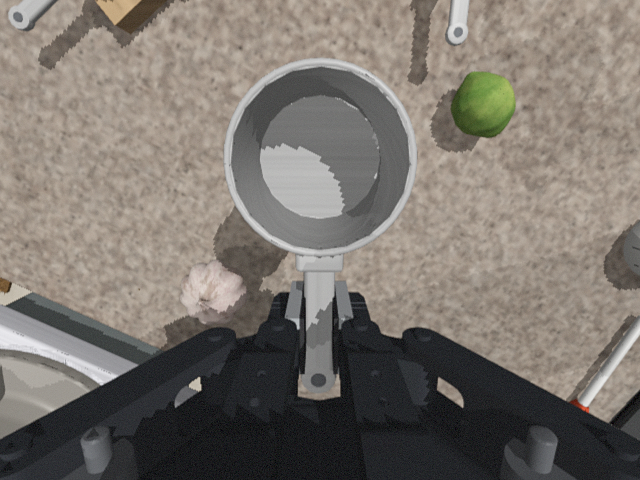

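Rim at (320,158): cup_64 is held level with a 63.2 mm pinch. Carrying it to well_64.

```bash
python3 -m creep '[[[0,0,5],[14,-13,0],0],[[0,0,10],[42,-39,0],0],[[0,0,15],[73,-67,0],0],[[0,0,20],[104,-95,0],0],[[0,0,26],[135,-124,0],0],[[0,0,32],[166,-152,0],0],[[0,0,38],[197,-181,0],0],[[0,0,44],[228,-209,0],0],[[0,0,50],[259,-238,0],0],[[0,0,53],[290,-266,0],0]]' 70
python3 -c "
from h import *
go(*tcp('w64',.17,63.2))"
```

```text
time_s: 21.75
ee_pos: [0.5192, 0.2162, 0.1675]
tool_rot: [[0.91, -0.415, -0.002], [-0.415, -0.91, -0.001], [-0.002, 0.002, -1.0]]
ft_force: [-0.1, -0.3, -1.5]
width: 0.119
grasp_force: 68.2
t 21.75 at [0.5192 0.2162 0.1675] w 0.1188185052943555 gf 68.21077108383179 F [-0.1009 -0.2822 -1.4746]
turn [ 0.1  0.1 -0.1] shift [ -9.  -87.9  -2.7]
```

```bash
python3 -m creep '[[[0,0,0],[-4,-35,0],0],[[0,0,0],[-8,-65,0],0],[[0,0,0],[-9,-82,0],0],[[0,0,0],[-9,-86,0],0],[[0,0,0],[-9,-86,5],0],[[0,0,0],[-9,-86,25],0],[[0,0,0],[-9,-86,45],0],[[0,0,0],[-9,-86,60],0],[[0,0,0],[-9,-86,65],0],[[0,0,0],[-9,-86,65],0]]' 70
python3 -m creep '[[[0,0,0],[0,0,0],0],[[0,0,0],[0,0,0],0],[[0,0,0],[0,0,0],0],[[0,0,0],[0,0,0],0],[[0,0,0],[0,0,0],0],[[0,0,0],[0,0,0],0],[[0,0,0],[0,0,0],0],[[0,0,0],[0,0,0],0],[[0,0,0],[0,0,0],0],[[0,0,0],[0,0,0],0]]' 70
python3 -c "
from h import *
go(*tcp('w64',.0518,63.2))"
```

```text
time_s: 22.75
ee_pos: [0.5466, 0.2958, 0.1038]
tool_rot: [[0.911, -0.412, -0.001], [-0.412, -0.911, -0.001], [-0.001, 0.001, -1.0]]
ft_force: [0.6, -0.1, -1.2]
width: 0.12
grasp_force: 68.2
time_s: 23.75
ee_pos: [0.5468, 0.2967, 0.1044]
tool_rot: [[0.911, -0.412, -0.0], [-0.412, -0.911, 0.0], [-0.0, 0.0, -1.0]]
ft_force: [0.2, -0.0, -1.4]
width: 0.121
grasp_force: 68.2
t 23.75 at [0.5468 0.2967 0.1044] w 0.12146566271601571 gf 68.24636936187744 F [ 0.2056 -0.0467 -1.403 ]
turn [0.  0.  0.1] shift [-0.7 -3.3 52.6]
```

```bash
python3 -m creep '[[[0,0,0],[-0.7,-3,0],0],[[0,0,0],[-0.7,-3,6],0],[[0,0,0],[-0.7,-3,14],0],[[0,0,0],[-0.7,-3,22],0],[[0,0,0],[-0.7,-3,28],0],[[0,0,0],[-0.7,-3,33],0],[[0,0,0],[-0.7,-3,36],0],[[0,0,0],[-0.7,-3,36],0],[[0,0,0],[-0.7,-3,36],0],[[0,0,0],[-0.7,-3,36],0]]' 70
python3 -c "
from h import *
go(*tcp('w64',.0518,63.2))"
```

```text
time_s: 24.75
ee_pos: [0.5476, 0.2998, 0.0688]
tool_rot: [[0.911, -0.412, 0.0], [-0.412, -0.911, 0.0], [0.0, -0.001, -1.0]]
ft_force: [0.8, -0.8, -0.7]
width: 0.115
grasp_force: 68.3
t 24.75 at [0.5476 0.2998 0.0688] w 0.11450173280492844 gf 68.27515840530396 F [ 0.7822 -0.7763 -0.6622]
turn [-0.  -0.   0.1] shift [-0.1 -0.  17. ]
```

```bash
python3 -m creep '[[[0,0,0],[0,0,3],0],[[0,0,0],[0,0,6],0],[[0,0,0],[0,0,9],0],[[0,0,0],[0,0,12],0],[[0,0,0],[0,0,14.5],0],[[0,0,0],[0,0,16.5],0],[[0,0,0],[0,0,16.5],0],[[0,0,0],[0,0,16.5],0],[[0,0,0],[0,0,16.5],0],[[0,0,0],[0,0,16.5],0]]' 70
python3 -m creep '[[[0,0,0],[0,0,0],0.35],[[0,0,0],[0,0,0],0.35],[[0,0,0],[0,0,0],0.35],[[0,0,0],[0,0,0],0.35],[[0,0,0],[0,0,-5],0.35],[[0,0,0],[0,0,-20],0.35],[[0,0,0],[0,0,-45],0.35],[[0,0,0],[0,0,-75],0.35],[[0,0,0],[0,0,-100],0.35],[[0,0,0],[0,0,-110],0.35]]' 60
python3 - <<'E'
from h import *
from cell import imaging
import cv2
go(*tcp(54,.13))
L=unproj(408.5,276,.022); print('lime',L); P_,w=tcp(54,0); a=np.radians(w); print('lateral to lime',(L[:2]-P_[:2])@[-np.sin(a),np.cos(a)],(L[:2]-P_[:2])@[np.cos(a),np.sin(a)])
c=imaging.read_camera('wrist'); f=c['frame'][:,:,::-1]; cv2.imwrite('pics/w8.png',f)
E
```

```text
time_s: 25.75
ee_pos: [0.5475, 0.2997, 0.052]
tool_rot: [[0.911, -0.412, 0.0], [-0.412, -0.911, 0.0], [0.0, -0.0, -1.0]]
ft_force: [-0.6, -0.4, -0.9]
width: 0.118
grasp_force: 68.4
time_s: 26.75
ee_pos: [0.5485, 0.3003, 0.1659]
tool_rot: [[0.911, -0.412, 0.004], [-0.412, -0.911, 0.002], [0.002, -0.004, -1.0]]
ft_force: [0.2, 0.3, 0.6]
width: 0.349
grasp_force: 0.0
t 26.75 at [0.5485 0.3003 0.1659] w 0.34867681134571565 gf 0.0 F [0.2205 0.2668 0.5799]
turn [ -0.1  -0.2 -51.8] shift [219.5 409.5  34.9]
lime [ 0.5406 -0.2193  0.022 ]
lateral to lime -0.031721913387719555 -0.06083245412659756
```

View pics/w8.png

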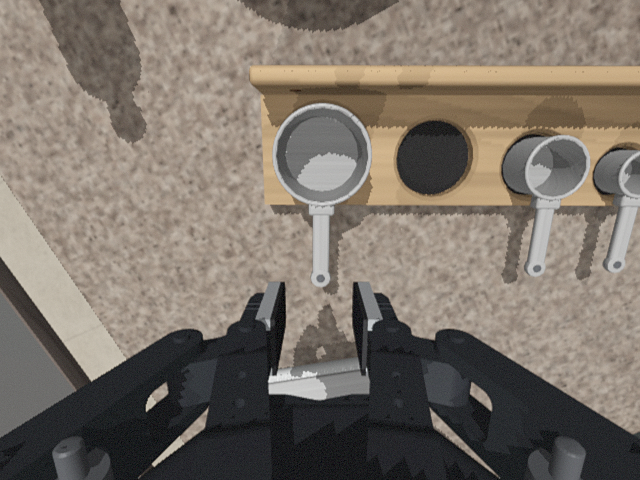

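cup_64 is seated at (321,153). Last is cup_54, and the lime is clear of its grasp.

```bash
python3 -m creep '[[[0,0,-5],[10,18,0],0.35],[[0,0,-10],[28,52,0],0.35],[[0,0,-16],[48,89,0],0.35],[[0,0,-22],[68,126,0],0.35],[[0,0,-28],[88,164,0],0.35],[[0,0,-34],[108,201,0],0.35],[[0,0,-40],[128,239,0],0.35],[[0,0,-46],[148,276,5],0.35],[[0,0,-52],[168,313,10],0.35],[[0,0,-52],[188,350,15],0.35]]' 60
python3 -c "
from h import *
go(*tcp(54,.1))"
```

```text
time_s: 27.8
ee_pos: [0.5741, -0.0985, 0.1464]
tool_rot: [[0.884, 0.468, -0.001], [0.468, -0.884, 0.0], [-0.0, -0.0, -1.0]]
ft_force: [0.9, 0.0, -0.1]
width: 0.347
grasp_force: 0.0
t 27.8 at [ 0.5741 -0.0985  0.1464] w 0.3466172460892713 gf 0.0 F [ 0.9282  0.0093 -0.1403]
turn [-0.   0.   0.4] shift [-25.2  59.9  46.4]
```

```bash
python3 -m creep '[[[0,0,0],[-12,30,0],0.35],[[0,0,0],[-22,50,0],0.35],[[0,0,0],[-25,58,0],0.35],[[0,0,0],[-25,58,5],0.35],[[0,0,0],[-25,58,20],0.35],[[0,0,0],[-25,58,35],0.35],[[0,0,0],[-25,58,46],0.35],[[0,0,0],[-25,58,46],0.35],[[0,0,0],[-25,58,46],0.35],[[0,0,0],[-25,58,46],0.35]]' 60
python3 -c "
from h import *
go(*tcp(54,.0295))"
```

```text
time_s: 28.8
ee_pos: [0.5798, -0.1596, 0.1014]
tool_rot: [[0.885, 0.465, 0.001], [0.465, -0.885, -0.0], [0.001, 0.0, -1.0]]
ft_force: [0.2, -0.8, -0.2]
width: 0.353
grasp_force: 0.0
t 28.8 at [ 0.5798 -0.1596  0.1014] w 0.3525118937352112 gf 0.0 F [ 0.2265 -0.781  -0.1506]
turn [ 0.  -0.   0.2] shift [-1.6  3.2 71.9]
```

```bash
python3 -m creep '[[[0,0,0],[-1.6,3,0],0.35],[[0,0,0],[-1.6,3,15],0.35],[[0,0,0],[-1.6,3,30],0.35],[[0,0,0],[-1.6,3,45],0.35],[[0,0,0],[-1.6,3,58],0.35],[[0,0,0],[-1.6,3,67],0.35],[[0,0,0],[-1.6,3,71.5],0.35],[[0,0,0],[-1.6,3,71.5],0.35],[[0,0,0],[-1.6,3,71.5],0.35],[[0,0,0],[-1.6,3,71.5],0.35]]' 60
python3 -c "
from h import *
go(*tcp(54,.0295))"
```

```text
time_s: 29.8
ee_pos: [0.5798, -0.1631, 0.03]
tool_rot: [[0.886, 0.464, 0.001], [0.464, -0.886, -0.0], [0.001, 0.001, -1.0]]
ft_force: [-0.9, -0.7, -0.6]
width: 0.346
grasp_force: 0.0
t 29.8 at [ 0.5798 -0.1631  0.03  ] w 0.3458078769643484 gf 0.0 F [-0.8713 -0.7131 -0.5768]
turn [ 0.  -0.   0.2] shift [0.1 0.  0.5]
```

```bash
python3 -m creep '[[[0,0,0],[0,0,0],0],[[0,0,0],[0,0,0],0],[[0,0,0],[0,0,0],0],[[0,0,0],[0,0,0],0],[[0,0,0],[0,0,-15],0],[[0,0,0],[0,0,-40],0],[[0,0,0],[0,0,-70],0],[[0,0,0],[0,0,-100],0],[[0,0,0],[0,0,-125],0],[[0,0,0],[0,0,-140],0]]' 70
python3 - <<'E'
from h import *
from cell import imaging
import cv2
c=imaging.read_camera('wrist'); f=c['frame'][:,:,::-1]; cv2.imwrite('pics/w9.png',f)
r=cv2.HoughCircles(cv2.GaussianBlur(cv2.cvtColor(f,6)[:260],(5,5),1),cv2.HOUGH_GRADIENT,1,60,param1=100,param2=30,minRadius=60,maxRadius=130)
print(r); held(r[0,0,0],r[0,0,1],.0045)
go(*tcp('w54',.17,62))
E
```

```text
time_s: 30.8
ee_pos: [0.58, -0.1631, 0.1724]
tool_rot: [[0.886, 0.465, 0.003], [0.465, -0.886, -0.0], [0.002, 0.002, -1.0]]
ft_force: [0.7, 0.4, -1.0]
width: 0.121
grasp_force: 68.2
[[[318.5 158.5  75.4]]]
rim in tool mm [ 63.3992  -1.0565 -15.2795] world [ 0.6363 -0.1329  0.1893]
t 30.9 at [ 0.5803 -0.1633  0.1719] w 0.11637677317522496 gf 68.23602676391602 F [ 0.5239 -1.0436 -0.4229]
turn [ 0.  -0.2 52.1] shift [ 113.6 -373.7    1.4]
```

```bash
python3 -m creep '[[[0,0,5],[5,-16,0],0],[[0,0,10],[14,-46,0],0],[[0,0,15],[24,-80,0],0],[[0,0,20],[35,-115,0],0],[[0,0,26],[45,-149,0],0],[[0,0,32],[56,-184,0],0],[[0,0,38],[66,-218,0],0],[[0,0,44],[77,-252,0],0],[[0,0,50],[87,-287,0],0],[[0,0,52],[97,-320,0],0]]' 70
python3 -c "
from h import *
go(*tcp('w54',.17,62))"
```

```text
time_s: 31.9
ee_pos: [0.5154, 0.1668, 0.1683]
tool_rot: [[0.91, -0.415, -0.002], [-0.415, -0.91, -0.001], [-0.001, 0.001, -1.0]]
ft_force: [0.3, 0.3, 0.2]
width: 0.12
grasp_force: 68.2
t 31.9 at [0.5154 0.1668 0.1683] w 0.12035289163172501 gf 68.22930693626404 F [0.2868 0.318  0.2232]
turn [ 0.1  0.1 -0.1] shift [-29.7 -45.4  -1.7]
```

```bash
python3 -m creep '[[[0,0,0],[-12,-18,0],0],[[0,0,0],[-24,-35,0],0],[[0,0,0],[-29,-43,0],0],[[0,0,0],[-29,-43,0],0],[[0,0,0],[-29,-43,5],0],[[0,0,0],[-29,-43,20],0],[[0,0,0],[-29,-43,40],0],[[0,0,0],[-29,-43,60],0],[[0,0,0],[-29,-43,70],0],[[0,0,0],[-29,-43,75],0]]' 70
python3 - <<'E'
from h import *
from cell import imaging
import cv2
c=imaging.read_camera('wrist'); f=c['frame'][:,:,::-1]; cv2.imwrite('pics/w10.png',f)
go(*tcp('w54',.042,62))
held(319.5,161.5,.0045)
E
```

```text
time_s: 32.9
ee_pos: [0.5077, 0.2153, 0.0934]
tool_rot: [[0.911, -0.413, -0.001], [-0.413, -0.911, -0.001], [-0.001, 0.001, -1.0]]
ft_force: [-0.1, -0.9, -1.3]
width: 0.121
grasp_force: 68.2
t 32.95 at [0.5077 0.2156 0.0933] w 0.12246176780929535 gf 68.24901938438416 F [ 0.1279 -0.186  -1.2293]
turn [0.1 0.  0. ] shift [-2.3 -4.3 51.3]
rim in tool mm [ 61.4909  -0.6127 -15.5511] world [0.564  0.1908 0.1088]
```

View pics/w10.png

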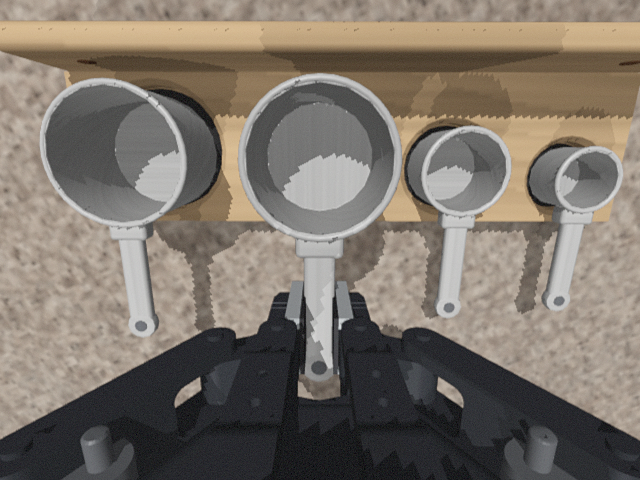

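The rim spans x 239–402 and y 73–240, so it is centred at (320,157), giving a pinch of about 62.7 mm. The other three cups look seated. Correcting by (-3,-4) mm and lowering.

```bash
python3 -m creep '[[[0,0,0],[-3,-4,0],0],[[0,0,0],[-3,-4,4],0],[[0,0,0],[-3,-4,12],0],[[0,0,0],[-3,-4,20],0],[[0,0,0],[-3,-4,27],0],[[0,0,0],[-3,-4,32],0],[[0,0,0],[-3,-4,35],0],[[0,0,0],[-3,-4,35],0],[[0,0,0],[-3,-4,35],0],[[0,0,0],[-3,-4,35],0]]' 70
python3 -c "
from h import *
go(*tcp('w54',.042,62.7))"
```

```text
time_s: 34.0
ee_pos: [0.507, 0.2215, 0.0597]
tool_rot: [[0.911, -0.412, 0.0], [-0.412, -0.911, 0.0], [0.0, -0.0, -1.0]]
ft_force: [0.3, 0.3, -0.3]
width: 0.12
grasp_force: 68.2
t 34.0 at [0.507  0.2215 0.0597] w 0.11964888225759941 gf 68.24959874153137 F [ 0.3022  0.2562 -0.2953]
turn [-0.  -0.   0.1] shift [ 0.   0.8 17.7]
```

```bash
python3 -m creep '[[[0,0,0],[0,0.8,1],0],[[0,0,0],[0,0.8,5],0],[[0,0,0],[0,0.8,9],0],[[0,0,0],[0,0.8,12],0],[[0,0,0],[0,0.8,15],0],[[0,0,0],[0,0.8,17.3],0],[[0,0,0],[0,0.8,17.3],0],[[0,0,0],[0,0.8,17.3],0],[[0,0,0],[0,0.8,17.3],0],[[0,0,0],[0,0.8,17.3],0]]' 70
python3 -m creep '[[[0,0,0],[0,0,0],0.35],[[0,0,0],[0,0,0],0.35],[[0,0,0],[0,0,0],0.35],[[0,0,0],[0,0,0],0.35],[[0,0,0],[0,0,-5],0.35],[[0,0,0],[0,0,-20],0.35],[[0,0,0],[0,0,-45],0.35],[[0,0,0],[0,0,-75],0.35],[[0,0,0],[0,0,-110],0.35],[[0,0,0],[0,0,-140],0.35]]' 60
python3 -m creep '[[[0,0,0],[-10,20,-10],0.35],[[0,0,0],[-20,50,-20],0.35],[[0,0,0],[-20,90,-20],0.35],[[0,0,0],[-20,130,-20],0.35],[[0,0,0],[-20,170,-20],0.35],[[0,0,0],[-20,210,-20],0.35],[[0,0,0],[-20,250,-20],0.35],[[0,0,0],[-20,290,-20],0.35],[[0,0,0],[-20,310,-20],0.35],[[0,0,0],[-20,320,-20],0.35]]' 60
python3 - <<'E'
from h import *
from cell import imaging
import cv2
f=imaging.read_camera('top')['frame'][:,:,::-1]; cv2.imwrite('pics/t3full.png',f)
cv2.imwrite('pics/t3.png',cv2.resize(f[222:322,168:318],None,fx=5,fy=5,interpolation=cv2.INTER_CUBIC))
for k in W:
    a=np.radians(-24.4); w=P['w%d'%k]
    for n,(r,z) in {'rim':(0,12+H[k]),'hole':(-(k/2+54),9+H[k])}.items():
        u=proj(np.array([w[0]+np.cos(a)*r/1e3,w[1]+np.sin(a)*r/1e3,z/1e3])); print(k,n,(u-[168,222])*5+2)
E
```

```text
time_s: 35.0
ee_pos: [0.5066, 0.2206, 0.0423]
tool_rot: [[0.911, -0.412, 0.0], [-0.412, -0.911, 0.0], [0.0, -0.0, -1.0]]
ft_force: [0.1, 1.3, -1.2]
width: 0.117
grasp_force: 68.3
time_s: 36.0
ee_pos: [0.5066, 0.2207, 0.1852]
tool_rot: [[0.911, -0.412, 0.001], [-0.412, -0.911, 0.001], [0.001, -0.001, -1.0]]
ft_force: [0.3, -0.1, 0.2]
width: 0.351
grasp_force: 0.0
time_s: 37.0
ee_pos: [0.3558, -0.0641, 0.2031]
tool_rot: [[0.91, -0.414, 0.001], [-0.414, -0.91, 0.001], [0.001, -0.001, -1.0]]
ft_force: [0.7, 0.9, -0.1]
width: 0.35
grasp_force: 0.0
64 rim [129.5858 137.6145]
64 hole [ 46.5998 310.9561]
54 rim [305.6487 227.4338]
54 hole [229.6628 391.4541]
44 rim [460.6856 307.9025]
44 hole [391.1048 462.5362]
34 rim [595.8384 379.778 ]
34 hole [532.2515 524.7323]
```

View pics/t3.png

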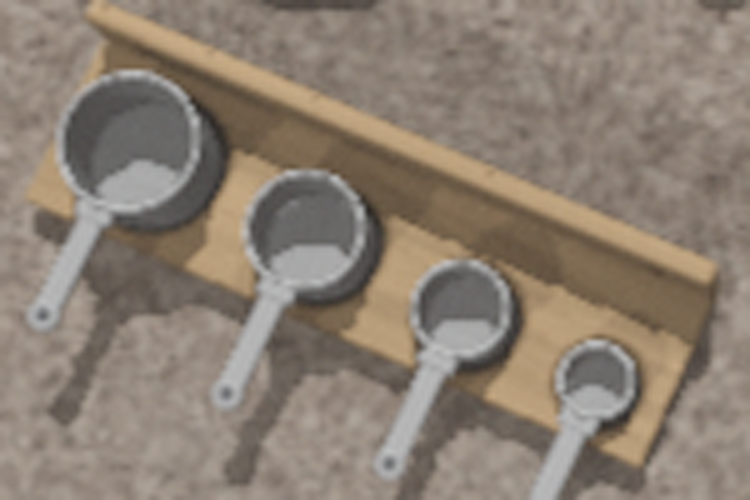

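The top view shows all four cups seated in order, with handles square to the front. Rims are at crop (130,142), (307,230), (463,312) and (597,381), each within 1 camera pixel (about 2 mm) of the prediction.

```bash
python3 -c "
from cell import order
print(order.job_done())"
```

```text
the job is handed in; nothing more can be done
None
```

All four cups are back in their wells in size order with handles square over the front edge, within about 2 mm by the top camera; the mill and shaker were not touched, and I handed the job in at about 37 s of the 120 s (no verdict was returned).

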